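Release the burnisher from the spring-collar bench chuck and park it

ROBOT

A 6-joint arm with a two-finger parallel gripper is mounted at the origin on a cart in front of the work surface, level with it; the furniture and walls round the work are solid. World frame = base frame: x ahead of the robot, y to its left, z up, the work surface at z = 0. Lengths are in m, angles in rad, forces in N, time in s.
With the tool pointing down it reaches from about 0.375 to 0.925 m from the base axis. Payload 5.7 kg.
Tool frame: the origin (TCP) lies midway between the tips of the shut fingers; the grasp point (between the pads) lies 19 mm behind it; x points along the fingers, z is the direction in which the jaws open and shut, and the axes are right-handed (so a half turn about x gives the same grasp; the last joint's range is limited). The gripper opens to 85 mm and grips with 20 to 120 N. Pads are 22 mm wide; open, the fingers measure 114 mm over their backs; the gripper's body (76 mm by 85 mm) begins 54 mm behind the grasp point. The pads swing forward as they close: fully open they stand 13 mm farther back than shut.
Start: joints at [-1.22, 0.359, 1.51, -0, 1.272, -0.115], TCP at [0.269, -0.536, 0.231] pointing down, gripper open.
Joint ranges: [-2.97, 2.97], [-1.01, 2.36], [0.21, 2.38], [-0.96, 4.11], [0.2, 2.71], [-2.98, 2.98]. Speed limits (rad/s): [2.39, 2.39, 3.14, 3.14, 3.14, 3.14].

INTERFACE

Orientations are given as a unit quaternion [w, x, y, z].
In Python, from station import manip gives the robot as it stands.
- The arm moves only by the tool step_arm, never from a script. Its argument "increments" is text: rows parted by semicolons, each of 7 numbers parted by spaces: the shift along the tool's x, y, z in mm, then the turn, a rotation vector about the tool's x, y, z in rad, then the closure, from -1 (fully open) to 1 (shut), so that 0 is half open. A call has 1 to 12 rows; each row shifts and turns the commanded pose from where the row before left it, along the tool's axes as they then stand; what a row does not reach is not made up. A row lasts 1/12 s, in which the tool goes at most 41.7 mm and 7.16 degrees, less where a joint would pass 70% of its speed; a pose out of reach is approached as far as the arm can. A call is refused whole if a number of a shift passes 41.7 or a number of a turn 0.125, either way. A call with a gripper value outside its range is refused whole. The fingers move at their own pace and stop on an object; "grip_force" is the grip in N (left out, the last holds). Time passes only in rows, so rows that do not move let the fingers close. It gives the time, the measured TCP pose, the force and the opening at its end, in the units of the state.
- manip.state(): the state, without advancing time (a new reading comes with each control period).
- manip.camera(name): name is "side" or "top"; returns a dict with "img" (384x512x3 uint8, red, green, blue), "intrinsics" (3x3 intrinsics, pixels), "R" (3x3) and "t" (3): a world point X has camera coordinates R X + t. Camera axes: x right, y down, z forward; pixel columns grow to the right and rows downward; lengths in m; the calibration is good to about 2 mm. A picture is of the moment at which its call begins. There is no depth.
- manip.close_job(): hands the job in, once; it reports no verdict.
The state is a dict: "t": time; "qpos": joint angles; "dq": joint speeds; "tau": joint torques, N m; "tcp_pos": TCP position; "tcp_rot": TCP orientation; "force": force on the tool from outside, world axes, zero at the start; "moment": the same for the moment, N m; "finger_gap": opening from 0.0 (shut) to 1.0 (fully open).
Only numpy, scipy, OpenCV 4.12 (cv2) and the standard library are available. Lean on these libraries where they do the work, as an engineer would, in place of code of your own. Each camera call takes 0.05 s, during which the arm holds its last target. There are 200 camera calls.

TASK

Take the wooden-handled burnisher out of the bench chuck: pull the chuck's sprung brass collar fully back, away from the handle, so that the tool is let go and springs a little way out, then draw the tool straight out by its handle. Lower it into the shallow wooden tray and leave it lying flat inside, with the collar sprung home again and the bottle, tin and loupe left where they stand.

Things in the scene. Friction and masses are not known exactly. Their poses are not given: they have to be found in the camera images.
- chuck: Fixed bench chuck; origin on the table under its mouth, x pointing along its level axis INTO the chuck (away from the tool's handle), z up. Grey base plate 84 mm wide, 12 mm high, from 20 mm outside the mouth to 120 mm behind it; grey post 24 mm wide at 64 to 94 mm behind the mouth; barrel 35 mm thick (41 mm over the post), ending 100 mm behind the mouth.
- chuck_mouth (a point): Centre of the chuck's square mouth, on its axis, 75 mm above the table; axes as chuck. The bore is 19 mm square, 58 mm deep. Hidden side catches lock the tool and open only while the collar is back; a spring in the bore then pushes the tool out by 20 mm, no farther, within about half a second.
- collar (a joint): Slide of the brass collar, in m: 0 sprung home (nearest the mouth), 0.014 fully back; it moves back along +x of chuck_mouth. About 6 N to start, 12 N fully back; it springs home when let go. The tool is free from 10 mm on at the latest: hold the collar back about a second to let the tool spring out.
- collar_grip (a point): Centre of the collar's knurled part, on the chuck's axis, 22 mm behind the mouth when home (moves with the collar; axes as chuck_mouth). Knurled part 45 mm in diameter, reaching 16 mm towards the mouth and 18 mm back; behind it a flange 54 mm in diameter, 6 mm thick. Pinch it from above, across the axis.
- tool_grip (a point): Centre of the burnisher's wooden handle, a rounded bar 94 mm long (x), 26 mm wide (y), 30 mm high (z). x points from handle to shank; in the chuck its axes are those of chuck_mouth within 0.1 rad of droop. Next to the handle a brass ferrule, 25 mm in diameter; its front face, the shoulder, is 59 mm from this point. 0.10 to 0.16 kg, balanced between this point and the shoulder.
- tool_shank_end (a point): Far end of the burnisher's steel shank, on the tool's axis, 110 mm from tool_grip along x. The shank is 16 mm square and 52 mm long from the shoulder, with a 10 mm groove near its end. Locked, it is 52 mm deep in the chuck; after springing out, 32 mm.
- tray: Shallow open wooden tray with a grey lining, fixed to the table. Origin: centre of its underside, on the table. Outside 240 mm along its x, 160 mm along its y, 24 mm high; walls 7 mm thick; inner floor 7 mm above the table.
- oil_bottle: Amber bottle with a black cap, 39 mm in diameter, 80 mm high, standing loose just left of the vise; origin at the centre of its underside. Leave alone.
- wax_tin: Round red tin, 68 mm in diameter, 24 mm high, loose on the left of the table; origin at the centre of its underside. Leave alone.
- loupe: Black eye loupe, a cup 41 mm in diameter and 34 mm high, loose on the right of the table; origin at the centre of its underside. Leave alone.
Not all that is in view belongs to the job. What is shaped like the part that bears tool_grip but turquoise is not meant.

How it is judged:
On the way, in this order (a step that is already met when the one before it is completed fails the run):
1. the collar is pulled back (more than 10 mm of its 14 mm) (value of joint collar above 0.01 m), for 0.1 s.
2. the tool is drawn clear of the chuck, its shank end outside the mouth (x of tool_shank_end in the frame of chuck_mouth below -0.003 m), for 0.05 s.
3. the tool is lowered into the tray while held (handle centre over the tray and less than 50 mm above the table, fingers on the tool) (contact force between the fingers and tool above 0.3 N and height (world z) of tool_grip below 0.05 m and x of tool_grip in the frame of tray between -0.12 and 0.12 m and y of tool_grip in the frame of tray between -0.08 and 0.08 m), for 0.05 s.
At the end, for the whole second after the job is handed in: The tool lies flat and at rest inside the tray: both its handle centre (under 27 mm above the table) and its shank end (under 30 mm) are within the tray's walls, and not propped on them. The collar has sprung home (within 2 mm) (x of tool_grip in the frame of tray between -0.113 and 0.113 m and y of tool_grip in the frame of tray between -0.073 and 0.073 m and x of tool_shank_end in the frame of tray between -0.115 and 0.115 m and y of tool_shank_end in the frame of tray between -0.075 and 0.075 m and height (world z) of tool_grip below 0.027 m and height (world z) of tool_shank_end below 0.03 m and linear speed of tool below 0.02 m/s and value of joint collar below 0.002 m); the robot touches nothing.
It fails at once if the bottle, tin or loupe is moved more than 30 mm, or the bottle tips over (distance of any of oil_bottle, wax_tin, loupe from where it was at the start of the episode above 0.03 m or angle between oil_bottle's own z axis and vertical above 0.5 rad).
It also fails if it takes over 48 s, if anything falls off the work surface, if the arm or the gripper's body presses on something with over 40 N, if the wrist force passes 120 N, or if a joint passes its speed limit or range.

## Working session

There is one attempt and no reset: what is moved stays moved. The work goes in short steps, Python scripts to look and compute and a tool call to move; the robot and the scene stay as the last step left them, time stands still between calls to the robot, and variables do not carry over. Pictures are saved under pics/ and viewed, about 8 in all and at most 12, crops included, and the job is handed in when it is done.

Besides the shell and the picture viewer there is one more tool, called after ">>>" as name(argument=value, ...), one argument or row to a line, values as JSON. step_arm: Moves the arm, as the interface text tells. Its arguments: {"type":"object","properties":{"increments":{"type":"string"},"grip_force":{"type":"number"}},"required":["increments"]}

```bash
mkdir -p pics; python3 - <<'E'
from station import manip
import cv2,numpy as np
s=manip.state(); print({k:np.round(v,3) for k,v in s.items()})
for n in("side","top"):
    c=manip.camera(n); cv2.imwrite(f"pics/{n}0.png",cv2.resize(c["img"][:,:,::-1],(800,600),interpolation=cv2.INTER_CUBIC))
    print(n,c["intrinsics"].round(1).tolist(),c["R"].round(3).tolist(),c["t"].round(3).tolist(), (-c["R"].T@c["t"]).round(3))
E
```

```text
{'t': np.float64(0.0), 'qpos': array([-1.22 ,  0.36 ,  1.511,  0.   ,  1.273, -0.115]), 'dq': array([-0.   ,  0.   ,  0.001, -0.002,  0.001, -0.001]), 'tau': array([ 1.0000e-03, -5.2760e+01, -2.7862e+01, -0.0000e+00,  1.3000e-02,
       -0.0000e+00]), 'tcp_pos': array([ 0.269, -0.535,  0.23 ]), 'tcp_rot': array([ 0.601,  0.372,  0.602, -0.371]), 'force': array([-0.15 ,  0.514,  0.378]), 'moment': array([-0.023,  0.023, -0.027]), 'finger_gap': np.float64(0.995)}
side [[445.0, 0.0, 259.5], [0.0, 445.0, 192.3], [0.0, 0.0, 1.0]] [[0.966, -0.258, 0.004], [-0.129, -0.494, -0.86], [0.224, 0.83, -0.511]] [-0.639, 0.155, 1.294] [ 0.348 -1.163  0.796]
top [[478.9, 0.0, 262.5], [0.0, 478.9, 197.3], [0.0, 0.0, 1.0]] [[0.028, -1.0, -0.004], [-0.997, -0.027, -0.074], [0.074, 0.006, -0.997]] [-0.004, 0.658, 1.511] [0.544 0.004 1.556]
```

View pics/top0.png

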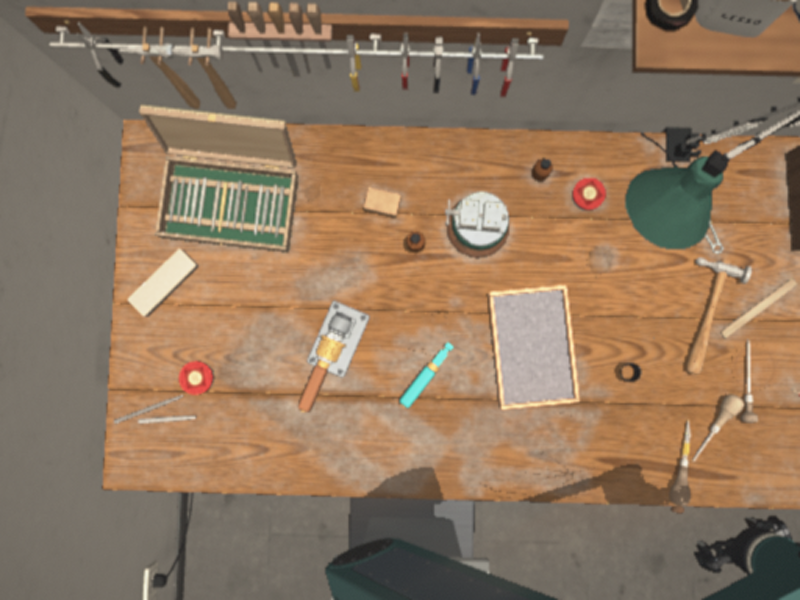

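View pics/side0.png

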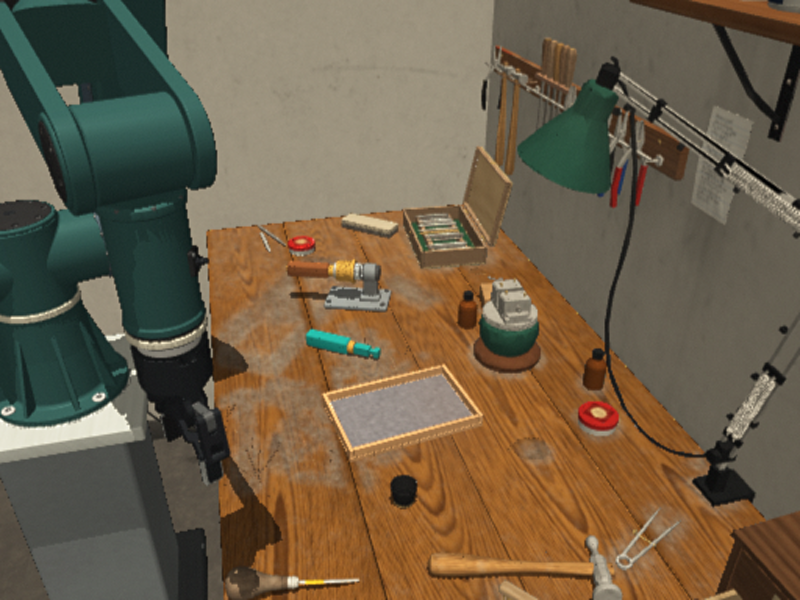

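The top view shows the burnisher handle end near (306,405), the collar near (330,350), the post top near (342,322), and the tray with corners (490,292), (567,287), (578,402), (502,408). The turquoise decoy lies between them. The side view shows the chuck at about (355,280). I'll crop both for measurement.

```bash
python3 - <<'E'
from station import manip
import cv2,numpy as np
def crop(n,x0,y0,w,h,f):
    i=manip.camera(n)["img"][:,:,::-1]
    return cv2.resize(i[y0:y0+h,x0:x0+w],None,fx=f,fy=f,interpolation=cv2.INTER_CUBIC)
a=crop("top",185,185,60,90,6.6667)
b=crop("side",175,155,80,60,5)
b=cv2.copyMakeBorder(b,0,a.shape[0]-b.shape[0],0,0,cv2.BORDER_CONSTANT)
cv2.imwrite("pics/c1.png",np.hstack([a,b])); print(a.shape,b.shape)
E
```

```text
(600, 400, 3) (600, 400, 3)
```

View pics/c1.png

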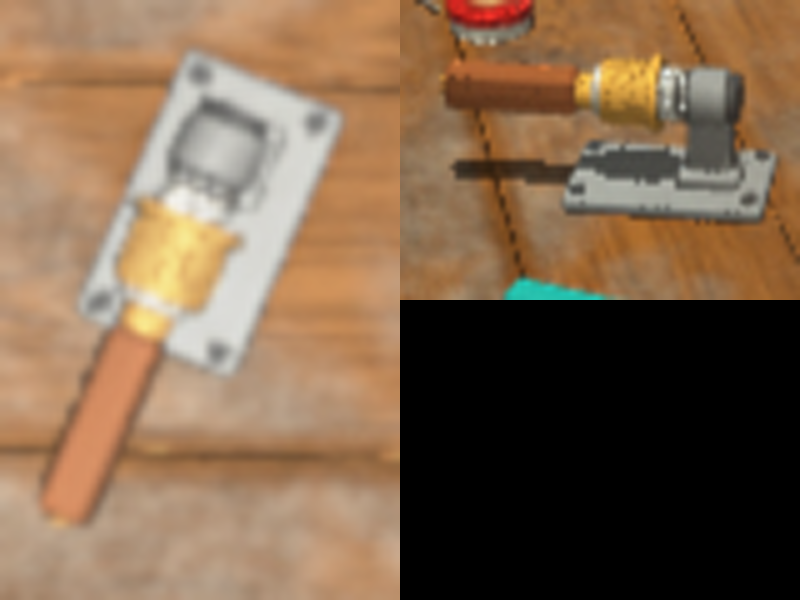

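The crop shows the base plate corners at (190,50), (343,112), (235,375) and (80,312). The handle runs from its end at (65,520) to the ferrule at (150,318), and the collar flange spans (137,203) to (242,240). In the side crop the handle end is at (445,83).

```bash
cat > h.py <<'E'
from station import manip
import cv2,numpy as np
from scipy.spatial.transform import Rotation as R
from scipy.optimize import least_squares
def ray(c,u,z):
    K=c["intrinsics"];Rc=c["R"];t=c["t"];o=-Rc.T@t
    d=Rc.T@np.linalg.solve(K,np.array([u[0],u[1],1.]));return o+d*(z-o[2])/d[2]
def proj(c,X):
    X=np.atleast_2d(X)@c["R"].T+c["t"];p=X@c["intrinsics"].T;return p[:,:2]/p[:,2:]
def rect(p,L): # p=(x,y,yaw); L local pts Nx3
    ca,sa=np.cos(p[2]),np.sin(p[2]);L=np.asarray(L,float)
    return np.c_[p[0]+ca*L[:,0]-sa*L[:,1],p[1]+sa*L[:,0]+ca*L[:,1],L[:,2]]
def fit(obs,p0): # obs: list of (cam,pix,local)
    f=lambda p:np.concatenate([(proj(c,rect(p,L))-np.array(u)).ravel() for c,u,L in obs])
    r=least_squares(f,p0,loss="soft_l1");return r.x,r.fun
def tcp():
    s=manip.state();return s,R.from_quat(s["tcp_rot"][[1,2,3,0]])
E
python3 - <<'E'
from h import *
t=manip.camera("top");s=manip.camera("side")
T=lambda P:(np.array(P,float)+.5)/6.6667-.5+185
S=lambda P:(np.array(P,float)-[400,0]+.5)/5-.5+[175,155]
F=lambda P:(np.array(P,float)+.5)*.64-.5
LB=[[.12,.042,.012],[.12,-.042,.012],[-.02,-.042,.012],[-.02,.042,.012]]
to=(t,T([[190,50],[343,112],[235,375],[80,312]]),LB)
so=(s,S([[775,152],[760,212],[565,208],[590,143]]),LB)
for o in([to],[so],[to,so]):
    p,e=fit(o,[.55,.2,-.4]);print("chuck",p.round(4),abs(e).max().round(2))
pc=p
for z in(.075,):
  for q in([65,520],[150,318],[147,335]): print(ray(t,T(q),z).round(4))
# predicted pts: handle end 160mm out? tool_grip at mouth -59-? shoulder at mouth-0 ->grip x=-.059; end -.106
L=[[-.106,0,.09],[-.012,0,.09],[.022,0,.0975],[.043,.027,.075],[.043,-.027,.075],[.1,0,.075]]
X=rect(pc,L)
print(((proj(t,X)-185+.5)*6.6667-.5).round()); print(((proj(s,X)-[175,155]+.5)*5-.5+[400,0]).round())
LT=[[.12,.08,.024],[.12,-.08,.024],[-.12,-.08,.024],[-.12,.08,.024]]
p,e=fit([(t,F([[489,292],[567,286],[579,402],[501,409]]),LT)],[.5,-.15,0]);print("tray top",p.round(4),abs(e).max())
p,e=fit([(t,F([[489,292],[567,286],[579,402],[501,409]]),LT),(s,F([[444,366],[482,413],[350,454],[323,394]]),LT)],[.5,-.15,0]);print("tray",p.round(4),e.round(1))
for n,c,q,z in(("bottle",t,[415,240],.08),("loupe",t,[628,371],.034)):print(n,ray(c,F(q),z).round(3))
E
```

```text
chuck [ 0.5463  0.1787 -0.3605] 0.7
chuck [ 0.546   0.1708 -0.3513] 1.22
chuck [ 0.5465  0.1775 -0.3622] 1.92
[0.4473 0.2175 0.075 ]
[0.5411 0.1817 0.075 ]
[0.5332 0.1828 0.075 ]
[[ 66. 522.]
 [146. 331.]
 [172. 262.]
 [142. 199.]
 [249. 243.]
 [243. 107.]]
[[442.  63.]
 [577.  70.]
 [626.  62.]
 [664.  75.]
 [651. 112.]
 [741.  97.]]
tray top [ 0.5861 -0.2405  0.1158] 0.48228014963697774
tray [ 0.587  -0.2419  0.1237] [ 0.4  0.   0.  -0.9  0.8 -0.3  0.6  0.1 -0.2 -1.9  0.6  0.7 -0.7 -2.3
 -1.3 -1.1]
bottle [0.791 0.008 0.08 ]
loupe [ 0.542 -0.43   0.034]
```

```bash
cat >> h.py <<'E'
CH=np.array([.546,.178,-.361]);TR=np.array([.5865,-.241,.119])
def goal(base,x,y,z,flip=1):
    "TCP target in frame of base (chuck/tray), pointing down, jaws across base x"
    P=rect(base,[[x,y,z]])[0];yv=np.array([-np.sin(base[2]),np.cos(base[2]),0])*flip
    X=np.array([0,0,-1.]);return P,R.from_matrix(np.c_[X,np.cross(yv,X),yv])
def delta(P,Rg,n=None):
    s,r=tcp();d=r.inv().apply(P-s["tcp_pos"])*1e3;v=(r.inv()*Rg).as_rotvec()
    print("tcp",s["tcp_pos"].round(4),"t",round(s["t"],2),"gap",round(s["finger_gap"],3),"F",s["force"].round(1),"q",s["qpos"].round(2))
    print("tool d mm",d.round(1),"rot",v.round(3))
E
python3 - <<'E'
from h import *
s,r=tcp();print(r.as_matrix().round(3))
for f in(1,-1):
    P,Rg=goal(CH,.024,0,.2,f);print(P.round(4));delta(P,Rg)
E
```

```text
[[-0.     0.893  0.449]
 [ 0.001  0.449 -0.893]
 [-1.     0.    -0.001]]
[0.5685 0.1695 0.2   ]
tcp [ 0.2694 -0.5358  0.231 ] t 0.3 gap 1.003 F [0.2 0.5 0.6] q [-1.22  0.36  1.51 -0.    1.27 -0.12]
tool d mm [  31.4  584.  -495.8] rot [-2.315e+00 -0.000e+00 -1.000e-03]
[0.5685 0.1695 0.2   ]
tcp [ 0.2694 -0.5358  0.231 ] t 0.3 gap 1.003 F [0.2 0.5 0.6] q [-1.22  0.36  1.51 -0.    1.27 -0.12]
tool d mm [  31.4  584.  -495.8] rot [ 0.827 -0.001  0.   ]
```

>>> step_arm(
  increments="0 29 -25 0 0 0 -1;0 29 -25 0 0 0 -1;0 29 -25 0 0 0 -1;0 29 -25 0 0 0 -1;0 29 -25 0 0 0 -1;0 29 -25 0 0 0 -1;0 29 -25 0 0 0 -1;0 29 -25 0 0 0 -1;0 29 -25 0 0 0 -1;0 29 -25 0 0 0 -1;0 29 -25 0 0 0 -1;0 29 -25 0 0 0 -1",
)

```text
t: 1.3
tcp_pos: [0.4461, -0.1099, 0.2315]
tcp_rot: [0.602, 0.371, 0.602, -0.371]
force: [-0.4, -0.2, 0.7]
finger_gap: 1.003
```

>>> step_arm(
  increments="0 29 -25 0 0 0 -1;0 29 -25 0 0 0 -1;0 29 -25 0 0 0 -1;0 29 -25 0 0 0 -1;0 29 -25 0 0 0 -1;0 29 -25 0 0 0 -1;0 29 -25 0 0 0 -1;0 29 -25 0 0 0 -1;0 0 0 -0.12 0 0 -1;0 0 0 -0.12 0 0 -1;0 0 0 -0.12 0 0 -1;0 0 0 -0.12 0 0 -1",
)

```text
t: 2.3
tcp_pos: [0.563, 0.1717, 0.2311]
tcp_rot: [0.673, 0.215, 0.674, -0.215]
force: [1.3, -0.4, -0.6]
finger_gap: 1.002
```

>>> step_arm(
  increments="0 0 0 -0.12 0 0 -1;0 0 0 -0.12 0 0 -1;0 0 0 -0.12 0 0 -1;0 0 0 -0.12 0 0 -1;0 0 0 -0.12 0 0 -1;0 0 0 -0.12 0 0 -1;0 0 0 -0.12 0 0 -1;0 0 0 -0.12 0 0 -1;0 0 0 -0.12 0 0 -1;0 0 0 -0.12 0 0 -1;0 0 0 -0.12 0 0 -1;0 0 0 -0.12 0 0 -1",
)

```text
t: 3.3
tcp_pos: [0.563, 0.1711, 0.2312]
tcp_rot: [0.648, -0.282, 0.648, 0.282]
force: [-0.0, -0.0, 0.1]
finger_gap: 1.003
```

```bash
python3 -c "
from h import *
delta(*goal(CH,.024,0,.06))"
```

```text
tcp [0.563  0.1711 0.2312] t 3.3 gap 1.003 F [-0.  -0.   0.1] q [ 0.18  0.34  1.54  0.    1.26 -0.64]
tool d mm [171.2  -5.1   2.5] rot [-0.389 -0.    -0.   ]
```

>>> step_arm(
  increments="0 0 0 -0.1 0 0 -1;0 0 0 -0.1 0 0 -1;0 0 0 -0.1 0 0 -1;0 0 0 -0.09 0 0 -1;0 -6 0 0 0 0 -1;30 0 0 0 0 0 -1;30 0 0 0 0 0 -1;30 0 0 0 0 0 -1;20 0 0 0 0 0 -1;0 0 0 0 0 0 -1;0 0 0 0 0 0 -1",
)

```text
t: 4.22
tcp_pos: [0.5683, 0.1688, 0.1205]
tcp_rot: [0.582, -0.4, 0.584, 0.401]
force: [0.3, 0.2, -0.0]
finger_gap: 1.003
```

```bash
python3 - <<'E'
from h import *
delta(*goal(CH,.024,0,.053))
a=manip.camera("top")["img"][170:270,165:265,::-1];b=manip.camera("side")["img"][120:220,160:260,::-1]
cv2.imwrite("pics/d1.png",cv2.resize(np.hstack([a,b]),(800,400),interpolation=cv2.INTER_CUBIC))
E
```

```text
tcp [0.5683 0.1688 0.1205] t 4.22 gap 1.003 F [ 0.3  0.2 -0. ] q [ 0.17  0.47  1.64  0.    1.03 -1.03]
tool d mm [67.5 -0.1  0.9] rot [-0.007 -0.001 -0.002]
```

View pics/d1.png

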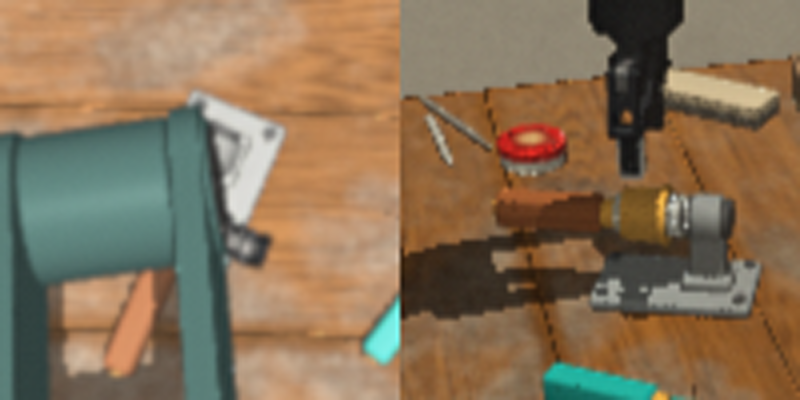

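The open fingers stand over the collar: the fingertip is at (632,172) and the collar at (640,210) in the side half. I'll descend and close.

>>> step_arm(
  increments="25 0 0 0 0 0 -1;25 0 0 0 0 0 -1;17 0 1 0 0 0 -1;0 0 0 0 0 0 -1;0 0 0 0 0 0 1;0 0 0 0 0 0 1;0 0 0 0 0 0 1;0 0 0 0 0 0 1;0 0 0 0 0 0 1;0 0 0 0 0 0 1;0 0 0 0 0 0 1",
  grip_force=70,
)

```text
t: 5.23
tcp_pos: [0.5716, 0.1719, 0.0573]
tcp_rot: [0.585, -0.401, 0.58, 0.4]
force: [-1.8, 5.6, 8.3]
finger_gap: 0.507
```

>>> step_arm(
  increments="0 -4 0 0 0 0 1;0 -4 0 0 0 0 1;0 -4 0 0 0 0 1;0 -3 0 0 0 0 1;0 0 0 0 0 0 1;0 0 0 0 0 0 1",
)

```text
t: 5.73
tcp_pos: [0.583, 0.1674, 0.0572]
tcp_rot: [0.584, -0.399, 0.582, 0.402]
force: [-7.5, 9.7, 13.9]
finger_gap: 0.505
```

```bash
python3 - <<'E'
from h import *
delta(*goal(CH,.024,0,.053))
b=manip.camera("side")["img"][140:215,165:265,::-1]
cv2.imwrite("pics/d2.png",cv2.resize(b,(800,600),interpolation=cv2.INTER_CUBIC))
E
```

```text
tcp [0.583  0.1674 0.0572] t 5.73 gap 0.505 F [-7.5  9.7 13.9] q [ 0.16  0.56  1.66  0.01  0.91 -1.04]
tool d mm [ 4.2 14.4 -3.2] rot [-0.006  0.005 -0.   ]
```

View pics/d2.png

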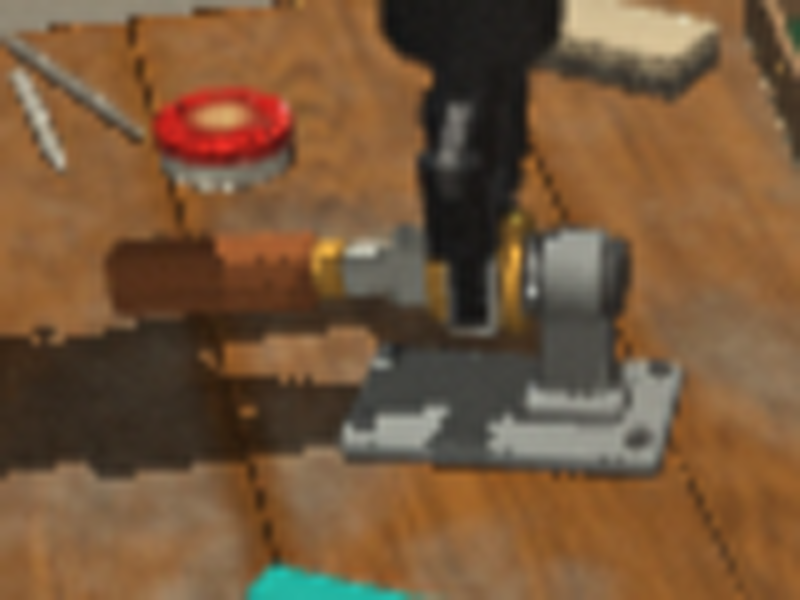

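The tool has sprung out, with bare shank showing at (375,270) between the ferrule and the chuck. I'll pull slightly more, hold, let the collar go and rise.

>>> step_arm(
  increments="0 -2 1.5 0 0 0 1;0 0 1.5 0 0 0 1;0 0 0 0 0 0 1;0 0 0 0 0 0 1;0 0 0 0 0 0 1;0 0 0 0 0 0 1",
)

```text
t: 6.28
tcp_pos: [0.5838, 0.1672, 0.0571]
tcp_rot: [0.582, -0.4, 0.583, 0.402]
force: [-12.2, -0.1, 18.9]
finger_gap: 0.51
```

>>> step_arm(
  increments="0 0 0 0 0 0 -1;0 0 0 0 0 0 -1;0 0 0 0 0 0 -1;0 0 0 0 0 0 -1;0 0 0 0 0 0 -1;-30 0 0 0 0 0 -1;-30 0 0 0 0 0 -1;-20 0 0 0 0 0 -1;0 0 0 0 0 0 -1",
)

```text
t: 7.03
tcp_pos: [0.5897, 0.1671, 0.1392]
tcp_rot: [0.585, -0.402, 0.58, 0.399]
force: [0.4, -0.6, 0.3]
finger_gap: 1.0
```

```bash
python3 - <<'E'
from h import *
delta(*goal(CH,-.067,.003,.065))
b=manip.camera("side")["img"][140:215,165:265,::-1]
cv2.imwrite("pics/d3.png",cv2.resize(b,(800,600),interpolation=cv2.INTER_CUBIC))
s=manip.camera("side")
for X in rect(CH,[[-.126,.002,.075],[-.032,.002,.075],[-.079,.002,.075]]): print(((proj(s,X)-[165,140]+.5)*8-.5).round())
E
```

```text
tcp [0.5897 0.1671 0.1392] t 7.03 gap 1.0 F [ 0.4 -0.6  0.3] q [ 0.16  0.46  1.59 -0.    1.08 -1.04]
tool d mm [ 73.3 112.3  -3.1] rot [-0.005  0.004  0.008]
[[106. 247.]]
[[320. 258.]]
[[212. 252.]]
```

View pics/d3.png

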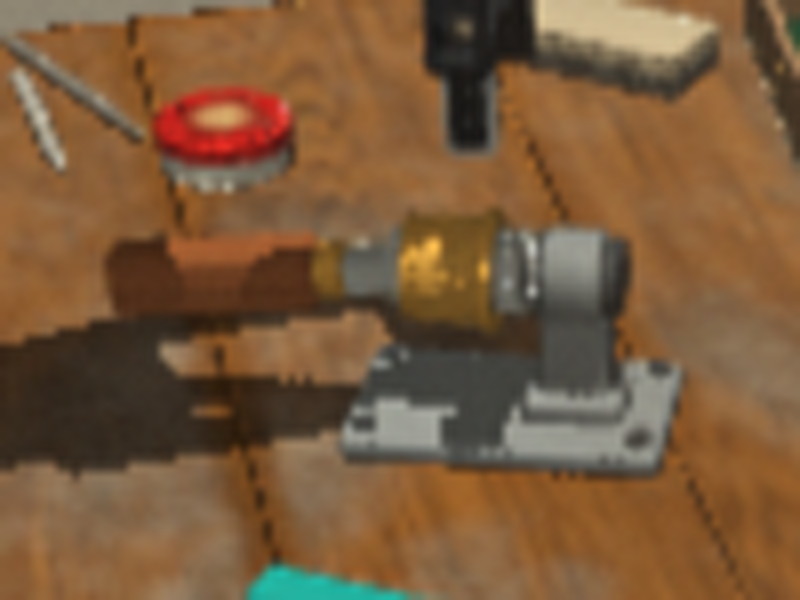

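The collar is home at (450,265), and the handle spans (106,277) to (315,275) with a slight droop. I'll move above the handle, descend and grip.

>>> step_arm(
  increments="0 38 -1 0 0 0 -1;0 38 -1 0 0 0 -1;0 36 -1 0 0 0 -1;30 0 0 0 0 0 -1;30 0 0 0 0 0 -1;19 0 0 0 0 0 -1;0 0 0 0 0 0 -1;0 0 0 0 0 0 1;0 0 0 0 0 0 1;0 0 0 0 0 0 1;0 0 0 0 0 0 1;0 0 0 0 0 0 1",
  grip_force=70,
)

```text
t: 8.13
tcp_pos: [0.4813, 0.2042, 0.0563]
tcp_rot: [0.583, -0.401, 0.582, 0.4]
force: [0.1, 1.5, 1.5]
finger_gap: 0.301
```

>>> step_arm(
  increments="0 0 0 0 0 0 1;0 0 0 0 0 0 1;0 0 0 0 0 0 1",
)

```text
t: 8.38
tcp_pos: [0.4813, 0.2043, 0.0561]
tcp_rot: [0.583, -0.401, 0.582, 0.401]
force: [-0.9, 1.0, 6.5]
finger_gap: 0.292
```

```bash
python3 - <<'E'
from h import *
delta(*goal(CH,-.067,.003,.060))
b=manip.camera("side")["img"][140:215,165:265,::-1]
cv2.imwrite("pics/d4.png",cv2.resize(b,(800,600),interpolation=cv2.INTER_CUBIC))
E
```

```text
tcp [0.4813 0.2043 0.0561] t 8.38 gap 0.292 F [-0.9  1.   6.5] q [ 0.27  0.48  1.85  0.    0.81 -0.94]
tool d mm [-3.9 -2.8  1.2] rot [-0.004  0.001  0.002]
```

View pics/d4.png

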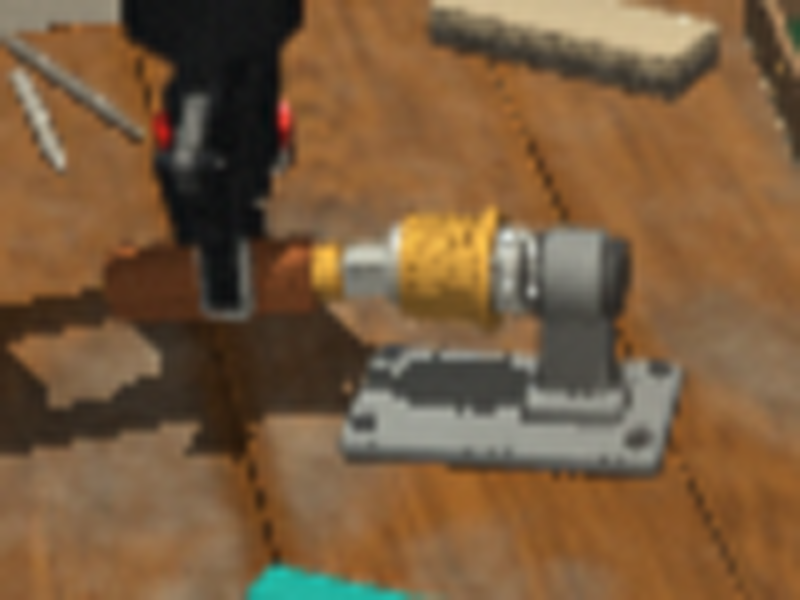

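The fingers hold the middle of the handle, with the tip at (225,315). I'll draw it straight out.

>>> step_arm(
  increments="0 6 0 0 0 0 1;0 8 0 0 0 0 1;0 8 0 0 0 0 1;0 8 0 0 0 0 1;0 8 0 0 0 0 1;0 8 0 0 0 0 1;0 8 0 0 0 0 1;0 6 0 0 0 0 1;0 0 0 0 0 0 1",
)

```text
t: 9.18
tcp_pos: [0.4222, 0.2255, 0.0551]
tcp_rot: [0.582, -0.401, 0.583, 0.401]
force: [-0.5, -0.1, -0.8]
finger_gap: 0.286
```

>>> step_arm(
  increments="-25 0 0 0 0 0 1;-30 0 0 0 0 0 1;-25 0 0 0 0 0 1;0 0 0 0 0 0 1",
)

```text
t: 9.52
tcp_pos: [0.4277, 0.2266, 0.1397]
tcp_rot: [0.585, -0.402, 0.58, 0.4]
force: [0.6, 0.3, -0.3]
finger_gap: 0.289
```

```bash
python3 - <<'E'
from h import *
# tray: grip point held at TCP -~9mm -> TCP tray x = -.031+.009
P,Rg=goal(TR,-.022,0,.13);print(P);delta(P,Rg);s,r=tcp();print("world d",(P-s["tcp_pos"])*1e3)
b=manip.camera("side")["img"][120:220,140:273,::-1]
cv2.imwrite("pics/d5.png",cv2.resize(b,(798,600),interpolation=cv2.INTER_CUBIC))
E
```

```text
[ 0.56465559 -0.24361183  0.13      ]
tcp [0.4277 0.2266 0.1397] t 9.52 gap 0.289 F [ 0.6  0.3 -0.3] q [ 0.34  0.3   1.87  0.    0.96 -0.86]
tool d mm [   9.4 -296.  -390.3] rot [-0.485  0.004  0.008]
world d [ 136.91316927 -470.25541059   -9.66850833]
```

View pics/d5.png

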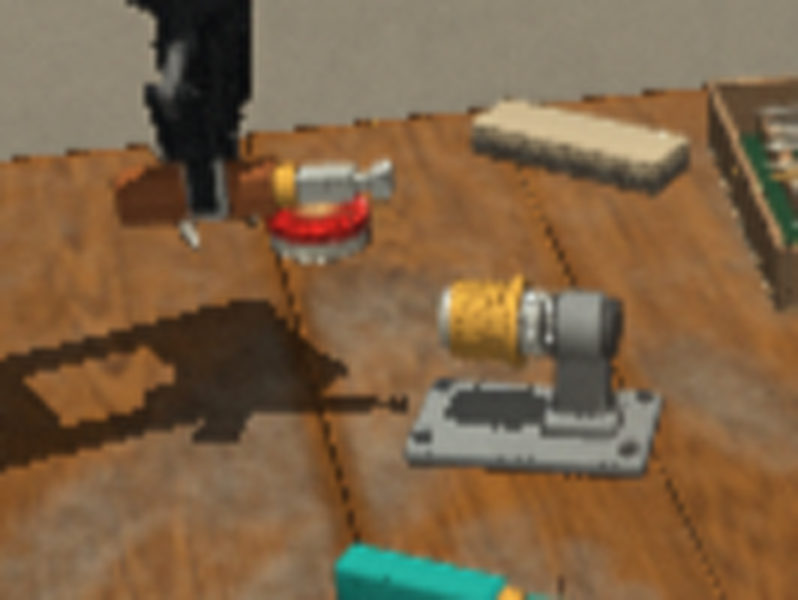

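The tool is clear of the chuck and held, nose up by roughly 0.1 rad. The shank end is at (390,178) and the handle end at (120,198). I'll carry it to the tray and align it.

>>> step_arm(
  increments="0 -21 -28 0 0 0 1;0 -21 -28 0 0 0 1;0 -21 -28 0 0 0 1;0 -21 -28 0 0 0 1;0 -21 -28 0 0 0 1;0 -21 -28 0 0 0 1;0 -21 -28 0 0 0 1;0 -21 -28 0 0 0 1;0 -21 -28 0 0 0 1;0 -21 -28 0 0 0 1;0 -21 -28 0 0 0 1;0 -21 -28 0 0 0 1",
)

```text
t: 10.57
tcp_pos: [0.5388, -0.1801, 0.1337]
tcp_rot: [0.582, -0.4, 0.583, 0.401]
force: [0.8, -0.0, -1.8]
finger_gap: 0.295
```

>>> step_arm(
  increments="0 -21 -28 0 0 0 1;0 -21 -28 0 0 0 1;0 0 0 -0.12 0 0 1;0 0 0 -0.12 0 0 1;0 0 0 -0.12 0 0 1;0 0 0 -0.12 0 0 1;0 0 0 0 0 0.05 1;0 0 0 0 0 0.05 1;0 0 0 0 0 0 1;0 0 0 0 0 0 1",
)

```text
t: 11.4
tcp_pos: [0.5587, -0.2455, 0.1337]
tcp_rot: [0.444, -0.503, 0.496, 0.551]
force: [0.4, -0.1, -2.1]
finger_gap: 0.29
```

```bash
python3 - <<'E'
from h import *
delta(*goal(TR,-.022,0,.06))
a=manip.camera("top")["img"][170:270,280:400,::-1];b=manip.camera("side")["img"][190:310,180:324,::-1]
cv2.imwrite("pics/d6.png",np.vstack([cv2.resize(a,(360,300)),cv2.resize(b,(360,300))]) if 0 else np.hstack([cv2.resize(a,(300,250)),cv2.resize(b,(500,417))[:250]]) if 0 else cv2.resize(b,(720,600),interpolation=cv2.INTER_CUBIC))
s=manip.camera("side")
g=lambda X:((proj(s,X)-[180,190]+.5)*5-.5).round()
print(g(rect(TR,[[-.078,0,.08],[.079,0,.08],[-.031,0,.08]])))
E
```

```text
tcp [ 0.5587 -0.2455  0.1337] t 11.4 gap 0.29 F [ 0.4 -0.1 -2.1] q [-0.49  0.52  1.52 -0.06  1.19 -2.15]
tool d mm [ 72.7 -13.5   1.1] rot [-0.004  0.001 -0.1  ]
[[241. 290.]
 [516. 225.]
 [326. 270.]]
```

View pics/d6.png

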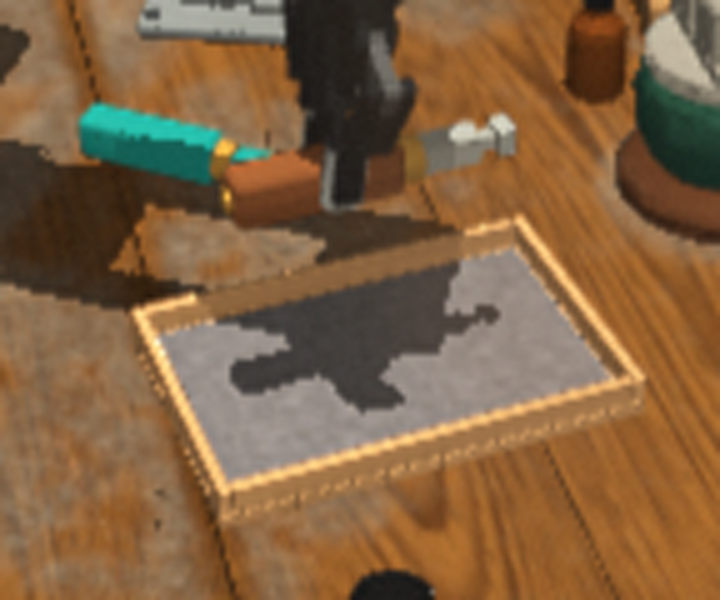

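The tool is level and over the tray. Its shadow lies inside, with the ends at (228,198) and (512,135). I'll lower it.

>>> step_arm(
  increments="30 -5 1 0 0 0 1;30 -5 0 0 0 0 1;25 -4 0 0 0 0 1;15 -2 0 0 0 0 1;5 -0.5 0 0 0 0 1;0 0 0 0 0 0 1;0 0 0 0 0 0 1",
)

```text
t: 12.13
tcp_pos: [0.5645, -0.2444, 0.0298]
tcp_rot: [0.444, -0.504, 0.496, 0.55]
force: [0.2, -1.3, -0.1]
finger_gap: 0.291
```

>>> step_arm(
  increments="5 -0.5 0 0 0 0 1;4 -0.4 0 0 0 0 1;3 -0.3 0 0 0 0 1;2 -0.2 0 0 0 0 1;0 0 0 0 0 0 1;0 0 0 0 0 0 1",
)

```text
t: 12.63
tcp_pos: [0.5644, -0.2441, 0.0151]
tcp_rot: [0.444, -0.503, 0.496, 0.551]
force: [-0.3, -0.1, -1.2]
finger_gap: 0.288
```

```bash
python3 - <<'E'
from h import *
delta(*goal(TR,-.022,0,.012))
b=manip.camera("side")["img"][190:310,180:324,::-1]
cv2.imwrite("pics/d7.png",cv2.resize(b,(720,600),interpolation=cv2.INTER_CUBIC))
E
```

```text
tcp [ 0.5644 -0.2441  0.0151] t 12.63 gap 0.288 F [-0.3 -0.1 -1.2] q [-0.49  0.67  1.59 -0.07  0.97 -2.13]
tool d mm [ 3.  -0.6  0.4] rot [-0.005  0.    -0.1  ]
```

View pics/d7.png

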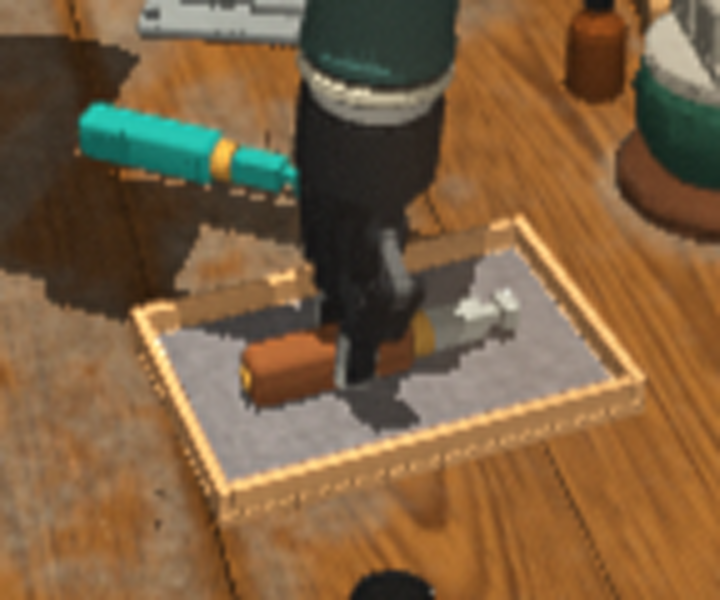

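The tool sits well inside the tray walls, just above the floor. I'll lower gently until it touches.

>>> step_arm(
  increments="2 -0.2 0 0 0 0 1;2 -0.2 0 0 0 0 1;0 0 0 0 0 0 1;0 0 0 0 0 0 1",
)

```text
t: 13.02
tcp_pos: [0.5649, -0.2443, 0.0129]
tcp_rot: [0.444, -0.504, 0.496, 0.55]
force: [-1.5, 2.4, 13.0]
finger_gap: 0.289
```

>>> step_arm(
  increments="2 -0.2 0 0 0 0 1;0 0 0 0 0 0 1;0 0 0 0 0 0 1",
)

```text
t: 13.27
tcp_pos: [0.565, -0.2443, 0.0129]
tcp_rot: [0.444, -0.504, 0.496, 0.55]
force: [-4.6, 4.5, 27.8]
finger_gap: 0.285
```

In contact. I'll ease off, release and rise.

>>> step_arm(
  increments="-3 0.3 0 0 0 0 1;0 0 0 0 0 0 1;0 0 0 0 0 0 -1;0 0 0 0 0 0 -1;0 0 0 0 0 0 -1;0 0 0 0 0 0 -1;0 0 0 0 0 0 -1;0 0 0 0 0 0 -1;-20 2 0 0 0 0 -1;-30 3 0 0 0 0 -1;-40 4 0 0 0 0 -1;-40 4 0 0 0 0 -1",
)

```text
t: 14.27
tcp_pos: [0.5635, -0.2436, 0.1431]
tcp_rot: [0.443, -0.502, 0.497, 0.552]
force: [0.7, 0.3, -0.4]
finger_gap: 1.001
```

>>> step_arm(
  increments="-30 3 0 0 0 0 -1;0 40 0 0 0 0 -1;0 40 0 0 0 0 -1;0 40 0 0 0 0 -1;0 0 0 0 0 0 -1;0 0 0 0 0 0 -1",
)

```text
t: 14.77
tcp_pos: [0.4439, -0.2575, 0.1852]
tcp_rot: [0.444, -0.503, 0.497, 0.55]
force: [1.3, 0.0, 0.2]
finger_gap: 1.005
```

```bash
python3 - <<'E'
from h import *
delta(*goal(TR,-.022,0,.012))
b=manip.camera("side")["img"][150:300,170:370,::-1]
cv2.imwrite("pics/d8.png",cv2.resize(b,(800,600),interpolation=cv2.INTER_CUBIC))
E
```

```text
tcp [ 0.4439 -0.2575  0.1852] t 14.77 gap 1.005 F [1.3 0.  0.2] q [-0.61  0.33  1.69 -0.07  1.2  -2.27]
tool d mm [ 160.1 -138.3    0.3] rot [-0.007  0.001 -0.1  ]
```

View pics/d8.png

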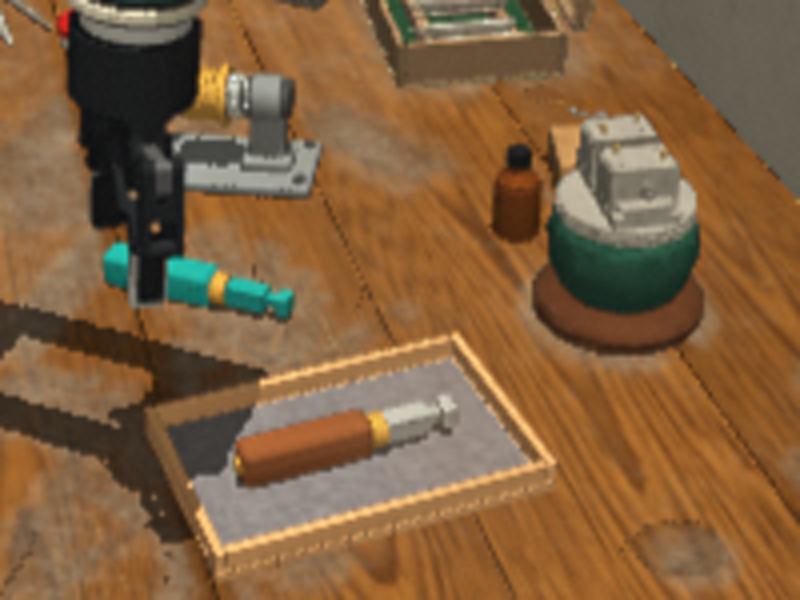

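The burnisher lies flat inside the tray, from (240,465) to (455,412). The bottle is upright at (517,195), and the gripper is well clear. Handing in.

```bash
python3 -c "
from station import manip
print(manip.close_job())"
```

```text
the job is handed in; nothing more can be done
None
```

The burnisher is out of the chuck and lying flat in the tray. I handed the job in at about 15 s of robot time; no verdict is reported.

- **What I did:** I pinched the collar from above and pulled it back about 13 mm by TCP travel, then held it about half a second. The tool sprang out. I let the collar spring home, drew the tool out by its handle and carried it to the tray. I levelled out its droop, lowered it until it touched the floor, released it and backed off.
- **Last checks:** The final side view shows the burnisher flat inside the walls, the bottle upright where it stood, and the gripper open and clear with about 1 N or less on it. The collar looked home right after release and once the tool was out; in the last picture the arm partly hides it. I did not measure the tool's final position, and the tin and loupe were not in that picture, though the arm never came near them.
- **Disagreements:** The two cameras placed the chuck about 8 mm apart sideways. I went with the top view and added about 3 mm after the collar grip centred itself. The peak force while setting the tool down was about 28 N vertically at the wrist.

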